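# Hang up the serving board and fasten the kitchen box

## Robot

A 6-joint arm with a two-finger parallel gripper is mounted at the origin on the work surface. World frame = base frame: x ahead of the robot, y to its left, z up, the work surface at z = 0. Lengths are in m, angles in rad, forces in N, time in s.
With the tool pointing down it reaches from about 0.25 to 0.725 m from the base axis. Payload 4 kg.
Tool frame: the origin (TCP) lies between the finger pads; the fingertips stand 8 mm ahead of it and the grasp point (between the pads) lies 11 mm behind it (bot.tip_reach is the distance from the TCP to the fingertips, in m); z points along the fingers, y is the line along which they close (so a half turn about z gives the same grasp; the last joint's range is limited). The gripper opens to 85 mm and grips with 20 to 120 N. Pads are 22 mm wide; open, the fingers measure 114 mm over their backs; the gripper's body (76 mm by 85 mm) begins 54 mm behind the grasp point. The pads swing forward as they close: fully open they stand 13 mm farther back than shut.
Start: joints at [1.279, 0.241, 0.005, 1.335, 0, 1.571], TCP at [0.144, 0.479, 0.239] pointing down, gripper open.
Joint ranges: [-2.72, 2.72], [-1.05, 1.87], [-1.09, 1.28], [-1.99, 2.15], [-1.42, 1.44], [-3.14, 3.14]. Speed limits (rad/s): [2.79, 2.79, 3.14, 3.14, 3.14, 3.14].

## Interface

Orientations are given as a unit quaternion [x, y, z, w].
In Python, from workcell import bot gives the robot as it stands.
- The arm moves only by the tool move_arm, never from a script. Its argument "deltas" is a list of rows, each a list of 7 numbers: the opening, from 0 (shut) to 1 (fully open), then the shift along the tool's x, y, z in mm, then the turn, a rotation vector about the tool's x, y, z in degrees. In form: [[gripper, tx, ty, tz, ax, ay, az], ...]. A call has 1 to 10 rows; each row shifts and turns the commanded pose from where the row before left it, along the tool's axes as they then stand; what a row does not reach is not made up. A row lasts 1/12 s, in which the tool goes at most 41.7 mm and 7.16 degrees, less where a joint would pass 70% of its speed; a pose out of reach is approached as far as the arm can. A call is refused whole if a number of a shift passes 41.7 or a number of a turn 7.16, either way. A call with a gripper value outside its range is refused whole. The fingers move at their own pace and stop on an object; the grip force is fixed at half the most. Time passes only in rows, so rows that do not move let the fingers close. It gives the time, the measured TCP pose, the force, the opening and the grip force at its end, in the units of the state.
- bot.get_obs(): the state, without advancing time (a new reading comes with each control period).
- bot.camera(name): name is "scene" or "top" or "wrist"; returns the picture (400x640x3 uint8, blue, green, red); there is no depth.
- bot.calibration(name): a dict with "K" (3x3 intrinsics, pixels), "position" and "orientation" of the camera in the world. Camera axes: x right, y down, z forward; pixel columns grow to the right and rows downward; lengths in m; the calibration is good to about 2 mm. A picture is of the moment at which its call begins: read the wrist's pose just before it. calibration takes no time and is no camera call; for the wrist camera it gives the pose at the moment of the call.
- bot.job_done(): hands the job in; it is judged then, once.
Trained networks look in the newest picture that a camera, given by its name, has taken for a name from the list of things; names that differ only in an ending like _2 or _b are one class to them, and where a whole thing is asked for, a point or a joint stands for the part that bears it (a point fixed in the world has none). Each returns a list of dicts, best first, with "conf" (0 to 1); they miss things now and then, are a little off and sometimes report something else, mostly with a low value. They report only what shows in the picture. A call takes as long as a camera call. They do not tell look-alikes from the thing itself.
- bot.outline_of(query, camera): "pixels" (400x640 bool, what is visible of it) and "rect" ([left, top, width, height] in pixels, round what is visible of it).
The state is a dict: "clock": time; "joint_pos": joint angles; "joint_vel": joint speeds; "tau": joint torques, N m; "eef_pos": TCP position; "tool_rot": TCP orientation; "ft_force": force on the tool from outside, world axes, zero at the start; "ft_torque": the same for the moment, N m; "grip_width": finger opening in m; "grasp_force": force on a finger pad.
Only numpy, scipy, OpenCV 4.12 (cv2) and the standard library are available. Lean on these libraries where they do the work, as an engineer would, in place of code of your own. Each camera call takes 0.05 s, during which the arm holds its last target. There are 200 camera calls.

## Task

The small wooden serving board was left standing in the open kitchen box: take it out and hang it by the hole in its handle on the peg of the steel stand. Then shut the box's lid fully, and last swing the steel hasp on the box's front up and over so that it lies flat on the lid with the catch through its slot. Leave the kettle, the mug and the jar in the box as they are.

Things in the scene. Friction and masses are not known exactly. Their poses are not given: they have to be found in the camera images.
- board: Serving board: light wood, 12 mm thick, 205 mm long, 0.16 kg. Blade 100 mm wide, 125 mm long; handle 56 mm wide, 80 mm long, with a round 29 mm hole. Starts upright, handle up, in a slot (ribs 17 mm apart, 55 mm high) in the box, standing 105 mm out of it. Origin: centre of its lower end. x across its width, y through its thickness, z along it to the handle.
- board_eye (a point): Centre of the hole in the board's handle, 160 mm from the board's lower end and 45 mm below the handle's top end (31 mm of solid wood above the hole).
- stand: Peg stand, fixed, left or right of the box: dark foot 130 x 130 x 14 mm, steel post 18 mm thick, 230 mm high, at x = +40 mm in its frame, with one round steel peg of 9 mm diameter. The peg points to the stand's -x and rises 12 degrees from the post (x = +31, z = 222 mm) to its tip (x = -40, z = 237 mm). Origin: centre of the foot's underside, z up.
- peg_tip (a point): Free end of the peg (on its axis).
- peg_root (a point): Point on the peg's axis where it leaves the post, 73 mm from the tip.
- box: Kitchen box of brown wood, fixed: 180 mm (x) by 230 mm (y), 110 mm high without the lid, walls and floor 10 mm. Origin: centre of the underside, z up. Its front, with the hasp, faces its own -x, the lid's hinge is along the rim at its +x side. It stands sideways: the front faces about to the robot's right (world -y).
- lid (a joint): Angle of the lid: 0 shut, about 1.6 upright (free edge then 290 mm above the counter); its stiff hinge holds it where it is left. A flat wooden board 180 mm (hinge to free edge) by 230 mm, 10 mm thick, no handle; its top is 120.5 mm above the counter when shut. The catch on its top is a steel bow standing 19 mm over it, mid-width, 26 to 57 mm from the free edge.
- lid_hinge (a point): Middle of the lid's hinge line, on the lid's underside; the hinge runs along the box's y.
- lid_edge (a point): Middle of the lid's free edge, on its top face.
- hasp (a joint): Angle of the hasp: 0 flat on the shut lid, over the catch; about 1.57 straight up; larger leaning out in front of the box. Its stiff hinge holds it where it is left. A flat steel strap 100 mm long, 44 mm wide, 4 mm thick, with a slot 18 mm wide from 30 to 71 mm from the hinge; solid beyond.
- hasp_hinge (a point): Middle of the hasp's hinge line (along the box's y), at the top of the box's front, 124.5 mm above the counter.
- hasp_tip (a point): Middle of the hasp's free end, 100 mm from its hinge.
- kettle: Steel electric kettle with black foot and handle, loose, 156 mm across its foot, 205 mm high, its handle reaching 130 mm to its +x; origin under its centre. On the other side of the box from the stand. To be left alone.
- jar: Amber glass jar with a steel cap, 60 mm across, 80 mm high, inside the box; origin under its centre. To be left alone.
- mug: White mug, 80 mm across, 90 mm high, on the counter behind the box; origin under its centre. To be left alone.
There are look-alikes about, which are no part of the job. What is shaped like the stand but blue or red is not meant.

How it is judged:
By the outcome, as a careful person would: the job done as asked, in the order asked, and still so for the second after the job is handed in, with the robot touching nothing.
It also fails if it takes over 72 s, if anything falls off the work surface, if the arm or the gripper's body presses on something with over 40 N, if the wrist force passes 120 N, or if a joint passes its speed limit or range.

## Working session

There is one attempt and no reset: what is moved stays moved. The work goes in short steps, Python scripts to look and compute and a tool call to move; the robot and the scene stay as the last step left them, time stands still between calls to the robot, and variables do not carry over. Pictures are saved under pics/ and viewed, at most 10 in all, crops included, and the job is handed in when it is done.

Besides the shell and the picture viewer there is one more tool, called after ">>>" by a JSON object that holds its "name" and its "arguments". move_arm: Moves the arm, as the interface text tells. Its arguments: {"type":"object","properties":{"deltas":{"type":"array","items":{"type":"array","items":{"type":"number"}}}},"required":["deltas"]}

```bash
ls; mkdir -p pics; python3 - <<'E'
from workcell import bot
import cv2,numpy as np
np.set_printoptions(precision=4,suppress=True)
o=bot.get_obs();print(o)
for c in("scene","top"):
    im=bot.camera(c);cv2.imwrite(f"pics/{c}0.png",im)
    k=bot.calibration(c);print(c,k)
    for q in("board","stand","box","lid","hasp","kettle","jar","mug"):
        print(q,[(round(d["conf"],2),d["rect"]) for d in bot.outline_of(q,c)])
E
```

```text
pics
{'clock': 0.0, 'joint_pos': array([ 1.279 ,  0.2414,  0.0037,  1.3352, -0.    ,  1.5708]), 'joint_vel': array([-0.0003, -0.    ,  0.0011,  0.0002,  0.0007,  0.0001]), 'tau': array([  0.0001, -37.2321,  25.2407,   0.0169,   0.    ,   0.    ]), 'eef_pos': array([0.1437, 0.4783, 0.2384]), 'tool_rot': array([ 0.1454,  0.9894, -0.001 , -0.0001]), 'ft_force': array([ 0.0403, -0.4536,  0.0388]), 'ft_torque': array([ 0.0118, -0.0624,  0.0077]), 'grasp_force': 0.0, 'grip_width': 0.08541456187114317}
scene {'K': array([[491.5295,   0.    , 316.1158],
       [  0.    , 491.5295, 197.4594],
       [  0.    ,   0.    ,   1.    ]]), 'position': array([ 1.5298, -0.2098,  1.5558]), 'orientation': array([ 0.7583,  0.5738, -0.1875, -0.246 ])}
board [(0.98, [272.8, 199.8, 28.4, 32.8]), (0.29, [305.8, 144.9, 23.3, 85.1])]
stand [(0.81, [382.4, 107.8, 33.1, 58.3]), (0.79, [352.0, 150.3, 45.2, 57.4]), (0.65, [375.4, 185.0, 51.0, 63.8])]
box [(0.85, [255.8, 148.0, 71.0, 107.8])]
lid [(0.64, [305.6, 147.3, 21.1, 81.4]), (0.36, [274.8, 197.7, 24.6, 35.1])]
hasp [(0.29, [357.5, 149.4, 39.0, 58.0])]
kettl
[... 208 characters left out ...]
   ]]), 'position': array([0.4164, 0.0699, 1.1564]), 'orientation': array([ 0.7149, -0.6971,  0.0398, -0.0382])}
board [(0.66, [345.5, 173.9, 36.0, 16.9]), (0.64, [389.5, 182.7, 17.3, 16.8])]
stand [(0.91, [147.8, 249.5, 63.5, 53.8]), (0.8, [209.3, 116.5, 51.3, 56.8]), (0.63, [215.5, 193.1, 48.3, 46.5])]
box [(0.92, [316.7, 135.8, 90.9, 100.5]), (0.67, [214.0, 192.9, 48.2, 45.6])]
lid [(0.69, [316.3, 135.4, 14.0, 98.1]), (0.41, [387.6, 104.2, 26.4, 43.7])]
hasp [(0.78, [387.7, 181.9, 21.4, 17.6]), (0.18, [344.8, 172.2, 40.9, 17.8])]
kettle [(0.87, [425.4, 148.6, 66.8, 78.6]), (0.62, [352.2, 206.1, 15.6, 14.5])]
jar [(0.76, [350.3, 205.6, 18.0, 16.6])]
mug [(0.84, [385.0, 101.7, 30.0, 47.0])]
```

```bash
python3 - <<'E'
import cv2
a=cv2.imread("pics/scene0.png")[90:330,200:520];cv2.imwrite("pics/a.png",cv2.resize(a,(800,600),interpolation=cv2.INTER_CUBIC))
a=cv2.imread("pics/top0.png")[80:320,140:500];cv2.imwrite("pics/b.png",cv2.resize(a,(800,533),interpolation=cv2.INTER_CUBIC))
E
```

```text
(no output)
```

View pics/a.png

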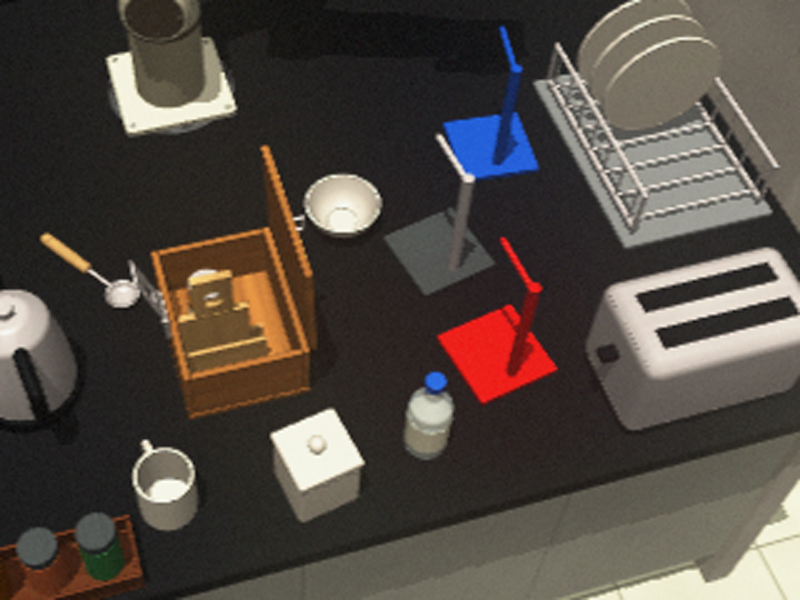

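View pics/b.png

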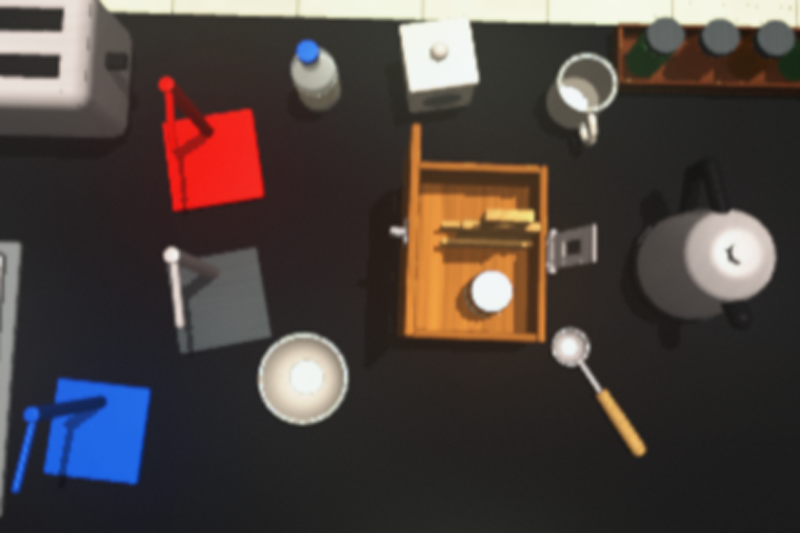

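The three stand-shaped things in the overhead crop (b) are red (210,160), steel/grey (215,300) and blue (95,430). The steel one is meant: its post top is at b(172,255) and its peg points toward the robot (−x). The open box is at b(475,250), with the board handle at b(510,215) and its thickness along world x. The hasp leans out to b(597,245), and the kettle is at b(700,265).

```bash
cat > h.py <<'E'
from workcell import bot
import cv2,numpy as np
from scipy.spatial.transform import Rotation as R
np.set_printoptions(precision=4,suppress=True)
def ray(c,uv,k=None):
    k=k or bot.calibration(c); d=R.from_quat(k["orientation"]).apply(np.linalg.inv(k["K"])@[uv[0],uv[1],1]); return np.array(k["position"]),d/np.linalg.norm(d)
def atz(c,uv,z,k=None):
    p,d=ray(c,uv,k); return p+d*(z-p[2])/d[2]
def tri(obs):
    A=0;b=0
    for c,uv,*k in obs:
        p,d=ray(c,uv,*k);M=np.eye(3)-np.outer(d,d);A=A+M;b=b+M@p
    return np.linalg.solve(A,b)
def proj(c,P,k=None):
    k=k or bot.calibration(c);q=k["K"]@R.from_quat(k["orientation"]).inv().apply(np.array(P)-k["position"]);return q[:2]/q[2]
E
python3 - <<'E'
from h import *
b=lambda x,y:(140+x/2.2222,80+y/2.2222)
a=lambda x,y:(200+x/2.5,90+y/2.5)
print("tip",tri([("top",b(181,325)),("scene",a(439,137))]))
print("posttop",tri([("top",b(172,255)),("scene",a(469,178))]))
for p in[(258,248),(270,337),(182,353)]:print("foot t",atz("top",b(*p),.014))
for p in[(445,212),(493,262),(428,293),(386,240)]:print("foot s",atz("scene",a(*p),.014))
for p in[(547,165),(545,341),(407,335)]:print("rim t",atz("top",b(*p),.11))
for p in[(190,388),(308,356),(152,253)]:print("rim s",atz("scene",a(*p),.11))
for p in[(487,213),(535,213),(487,222),(535,222)]:print("handle t",atz("top",b(*p),.215))
for p in[(188,277),(230,270)]:print("handle s",atz("scene",a(*p),.215))
print("lidcorner",tri([("top",b(417,127)),("scene",a(308,275))]))
print("hasp tip",tri([("top",b(597,243)),("scene",a(137,275))]))
for p in[(597,225),(597,262)]:print("hasp t",atz("top",b(*p),.19))
print("kettle foot? left edge", [atz("top",b(638,265),z) for z in(0,.05,.1)])
print("kettle top", atz("top",b(733,253),.205))
k=bot.calibration("wrist");print(k,proj("wrist",bot.get_obs()["eef_pos"]))
E
```

```text
tip [0.4338 0.3179 0.2318]
posttop [0.5139 0.3344 0.226 ]
foot t [0.5489 0.2719 0.014 ]
foot t [0.4241 0.2495 0.014 ]
foot t [0.3989 0.3712 0.014 ]
foot s [0.4083 0.3607 0.014 ]
foot s [0.5226 0.3985 0.014 ]
foot s [0.5506 0.2815 0.014 ]
foot s [0.4363 0.2518 0.014 ]
rim t [ 0.6571 -0.1192  0.11  ]
rim t [ 0.4272 -0.1179  0.11  ]
rim t [0.4304 0.0591 0.11  ]
rim s [ 0.6722 -0.113   0.11  ]
rim s [0.6668 0.0556 0.11  ]
rim s [ 0.4335 -0.1152  0.11  ]
handle t [ 0.5737 -0.0301  0.215 ]
handle t [ 0.5752 -0.0865  0.215 ]
handle t [ 0.5631 -0.0303  0.215 ]
handle t [ 0.5645 -0.0865  0.215 ]
handle s [ 0.5657 -0.0839  0.215 ]
handle s [ 0.5698 -0.0268  0.215 ]
lidcorner [0.6555 0.0563 0.2864]
hasp tip [ 0.5428 -0.1539  0.2166]
hasp t [ 0.5667 -0.1653  0.19  ]
hasp t [ 0.522  -0.1652  0.19  ]
kettle foot? left edge [array([ 0.5399, -0.2702,  0.    ]), array([ 0.5346, -0.2555,  0.05  ]), array([ 0.5292, -0.2407,  0.1   ])]
kettle top [ 0.5351 -0.3222  0.205 ]
{'K': array([[277.0447,   0.    , 322.8433],
       [  0.    , 277.0447, 204.8549],
       [  0.    ,   0.    ,   1.    ]]), 'position': array([0.0752, 0.4984, 0.3739]), 'orientation': array([0.7943, 0.591 , 0.0838, 0.1127])} [324.7906 262.653 ]
```

>>> {"name": "move_arm", "arguments": {"deltas": [[1, 0, 0, -16, 0, 0, 7.1], [1, 0, 0, -16, 0, 0, 7.1], [1, 0, 0, -16, 0, 0, 7.1], [1, 0, 0, -16, 0, 0, 7.1], [1, 0, 0, -16, 0, 0, 7.1], [1, 0, 0, -16, 0, 0, 7.1], [1, 0, 0, -16, 0, 0, 7.1], [1, 0, 0, -16, 0, 0, 7.1], [1, 0, 0, -16, 0, 0, 7.1], [1, 0, 0, -16, 0, 0, 7.1]]}}

```text
clock: 1.73
eef_pos: [0.1438, 0.4788, 0.4001]
tool_rot: [0.695, 0.719, 0.0, -0.0]
ft_force: [0.2, 0.6, -1.0]
grip_width: 0.0856
grasp_force: 0.0
```

>>> {"name": "move_arm", "arguments": {"deltas": [[1, 0, 0, 0, 0, 0, 1.9], [1, -30, 24, 0, 0, 0, 0], [1, -30, 24, 0, 0, 0, 0], [1, -30, 24, 0, 0, 0, 0], [1, -30, 24, 0, 0, 0, 0], [1, -30, 24, 0, 0, 0, 0], [1, -30, 24, 0, 0, 0, 0], [1, -30, 24, 0, 0, 0, 0], [1, -30, 24, 0, 0, 0, 0], [1, -30, 24, 0, 0, 0, 0]]}}

```text
clock: 2.57
eef_pos: [0.3624, 0.2086, 0.3996]
tool_rot: [0.705, 0.71, 0.0, 0.0]
ft_force: [0.0, -0.1, 0.1]
grip_width: 0.0853
grasp_force: 0.0
```

>>> {"name": "move_arm", "arguments": {"deltas": [[1, -30, 24, 0, 0, 0, 0], [1, -30, 24, 0, 0, 0, 0], [1, -30, 24, 0, 0, 0, 0], [1, -30, 24, 0, 0, 0, 0], [1, -30, 24, 0, 0, 0, 0], [1, -30, 24, 0, 0, 0, 0], [1, -30, 24, 0, 0, 0, 0], [1, -30, 24, 0, 0, 0, 0], [1, 0, 0, 20, 0, 0, 0], [1, 0, 0, 20, 0, 0, 0]]}}

```text
clock: 3.4
eef_pos: [0.5576, -0.0308, 0.3584]
tool_rot: [0.706, 0.708, 0.001, 0.001]
ft_force: [-1.2, 0.9, -0.8]
grip_width: 0.0857
grasp_force: 0.0
```

```bash
python3 - <<'E'
from h import *
o=bot.get_obs();print(o["eef_pos"],R.from_quat(o["tool_rot"]).as_matrix())
k=bot.calibration("wrist");im=bot.camera("wrist");cv2.imwrite("pics/w1.png",im)
print(k)
for q in("board","board_eye","box","hasp","jar"):print(q,[(round(d["conf"],2),d["rect"]) for d in bot.outline_of(q,"wrist")])
E
```

```text
[ 0.5576 -0.0308  0.3584] [[-0.0027  1.      0.0017]
 [ 1.      0.0027 -0.0002]
 [-0.0002  0.0017 -1.    ]]
{'K': array([[277.0447,   0.    , 322.8433],
       [  0.    , 277.0447, 204.8549],
       [  0.    ,   0.    ,   1.    ]]), 'position': array([0.5565, 0.0393, 0.493 ]), 'orientation': array([0.99  , 0.0015, 0.0005, 0.141 ])}
board []
board_eye [(0.66, [330.1, 151.8, 12.3, 89.5])]
box [(0.97, [138.5, 60.9, 330.3, 243.2]), (0.42, [258.4, 162.9, 40.6, 41.2])]
hasp [(0.63, [286.2, 240.0, 41.4, 60.4])]
jar [(0.69, [263.5, 162.6, 36.9, 39.3])]
```

View pics/w1.png

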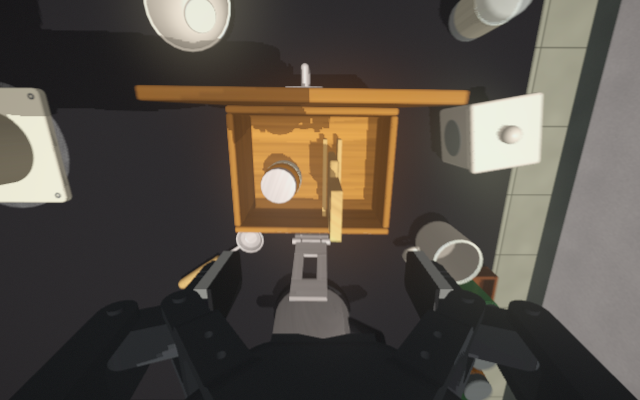

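The wrist picture shows the board handle's top edge as a thin strip at columns 329–342, rows 181–241. The hasp's hinge is at about (311,238) and its tip at (308,299). The lid's edge is at row 95.

```bash
python3 - <<'E'
from h import *
for p in[(330,181),(341,181),(330,241),(342,241)]:print("handle",atz("wrist",p,.215))
for p in[(387,233),(237,233),(398,110),(228,110)]:print("rim",atz("wrist",p,.11))
for p in[(295,237),(330,238)]:print("hinge",atz("wrist",p,.1245))
print("hasp tip",*[tri([("wrist",w),("top",t)]) for w,t in[((290,299),(140+597/2.2222,80+262/2.2222)),((327,299),(140+597/2.2222,80+224/2.2222))]])
for p in[(136,88),(467,95)]:print("lid",atz("wrist",p,.29))
print("catch",tri([("wrist",(305,64)),("top",(140+391/2.2222,80+231/2.2222))]))
E
```

```text
handle [ 0.5621 -0.0139  0.215 ]
handle [ 0.5735 -0.0138  0.215 ]
handle [ 0.5631 -0.0808  0.215 ]
handle [ 0.5763 -0.0807  0.215 ]
rim [ 0.6516 -0.1132  0.11  ]
rim [ 0.4275 -0.1148  0.11  ]
rim [0.6535 0.061  0.11  ]
rim [0.4294 0.0592 0.11  ]
hinge [ 0.5155 -0.1145  0.1245]
hinge [ 0.566  -0.1157  0.1245]
hasp tip [ 0.5182 -0.1595  0.2095] [ 0.563  -0.1602  0.208 ]
lid [0.4254 0.0651 0.29  ]
lid [0.6541 0.0624 0.29  ]
catch [0.5408 0.0817 0.282 ]
```

>>> {"name": "move_arm", "arguments": {"deltas": [[1, -25.5, 11.5, 0, 0, 0, 0], [1, 0, 0, 30, 0, 0, 0], [1, 0, 0, 30, 0, 0, 0], [1, 0, 0, 30, 0, 0, 0], [1, 0, 0, 25, 0, 0, 0], [1, 0, 0, 23, 0, 0, 0], [1, 0, 0, 20, 0, 0, 0], [1, 0, 0, 0, 0, 0, 0]]}}

```text
clock: 4.37
eef_pos: [0.565, -0.0531, 0.1986]
tool_rot: [0.704, 0.71, -0.002, -0.002]
ft_force: [-0.5, 0.3, -0.6]
grip_width: 0.0852
grasp_force: 0.0
```

>>> {"name": "move_arm", "arguments": {"deltas": [[0, 0, 0, 0, 0, 0, 0], [0, 0, 0, 0, 0, 0, 0], [0, 0, 0, 0, 0, 0, 0], [0, 0, 0, 0, 0, 0, 0], [0, 0, 0, 0, 0, 0, 0], [0, 0, 0, 0, 0, 0, 0], [0, 0, 0, 0, 0, 0, 0], [0, 0, 0, 0, 0, 0, 0], [0, 0, 0, 0, 0, 0, 0]]}}

```text
clock: 5.12
eef_pos: [0.5679, -0.0539, 0.2024]
tool_rot: [0.705, 0.709, 0.001, 0.001]
ft_force: [1.3, 0.1, 6.1]
grip_width: 0.0105
grasp_force: 60.4
```

>>> {"name": "move_arm", "arguments": {"deltas": [[0, 0, 0, -10, 0, 0, 0], [0, 0, 0, -15, 0, 0, 0], [0, 0, 0, -20, 0, 0, 0], [0, 0, 0, -20, 0, 0, 0], [0, 0, 0, -20, 0, 0, 0], [0, 0, 0, -20, 0, 0, 0], [0, 0, 0, -20, 0, 0, 0], [0, 0, 0, -15, 0, 0, 0], [0, 0, 0, -5, 0, 0, 0], [0, 0, 0, 0, 0, 0, 0]]}}

```text
clock: 5.95
eef_pos: [0.5669, -0.0539, 0.3473]
tool_rot: [0.705, 0.709, 0.0, 0.0]
ft_force: [-0.1, 0.8, -2.4]
grip_width: 0.0107
grasp_force: 59.5
```

>>> {"name": "move_arm", "arguments": {"deltas": [[0, 0, -15, 0, 0, 0, 0], [0, 0, -25, 0, 0, 0, 0], [0, 0, -30, 0, 0, 0, 0], [0, 0, -30, 0, 0, 0, 0], [0, 0, -30, 0, 0, 0, 0], [0, 0, -30, 0, 0, 0, 0], [0, 0, -30, 0, 0, 0, 0], [0, 0, -25, 0, 0, 0, 0], [0, 0, -15, 0, 0, 0, 0], [0, 0, 0, 0, 0, 0, 0]]}}

```text
clock: 6.78
eef_pos: [0.333, -0.0551, 0.3454]
tool_rot: [0.705, 0.709, -0.001, -0.001]
ft_force: [-0.1, 0.3, -1.1]
grip_width: 0.0107
grasp_force: 59.4
```

>>> {"name": "move_arm", "arguments": {"deltas": [[0, 20, 0, 0, 0, 0, 0], [0, 35, 0, 0, 0, 0, 0], [0, 35, 0, 0, 0, 0, 0], [0, 35, 0, 0, 0, 0, 0], [0, 35, 0, 0, 0, 0, 0], [0, 35, 0, 0, 0, 0, 0], [0, 35, 0, 0, 0, 0, 0], [0, 35, 0, 0, 0, 0, 0], [0, 35, 0, 0, 0, 0, 0], [0, 35, 0, 0, 0, 0, 0]]}}

```text
clock: 7.62
eef_pos: [0.3341, 0.2816, 0.3447]
tool_rot: [0.704, 0.71, -0.001, -0.0]
ft_force: [1.4, -0.5, -0.9]
grip_width: 0.011
grasp_force: 59.4
```

>>> {"name": "move_arm", "arguments": {"deltas": [[0, 10, 10, 10, 0, 0, -6], [0, 8, 10, 15, 0, 0, -6], [0, 0, 0, 20, 0, 0, 0], [0, 0, 0, 20, 0, 0, 0], [0, 0, 0, 10, 0, 0, 0], [0, 0, 0, 0, 0, 0, 0], [0, 0, 0, 0, 0, 0, 0], [0, 0, 0, 0, 0, 0, 0]]}}

```text
clock: 8.28
eef_pos: [0.3539, 0.299, 0.2714]
tool_rot: [0.627, 0.779, -0.0, -0.0]
ft_force: [0.4, 0.2, -1.4]
grip_width: 0.0108
grasp_force: 59.3
```

```bash
python3 - <<'E'
from h import *
o=bot.get_obs();M=R.from_quat(o["tool_rot"]).as_matrix();print(o["eef_pos"],M,o["ft_force"])
w=bot.camera("wrist");s=bot.camera("scene");t=bot.camera("top")
for n,i in zip("wst",(w,s,t)):cv2.imwrite(f"pics/{n}2.png",i)
c=np.vstack([cv2.resize(w,(480,300)),np.zeros((0,480,3),np.uint8)])
S=cv2.resize(s[90:190,330:430],(300,300),interpolation=cv2.INTER_CUBIC);T=cv2.resize(t[160:260,190:290],(300,300),interpolation=cv2.INTER_CUBIC)
c=np.vstack([cv2.resize(w[60:310,70:570],(600,300)),np.hstack([S,T])]);cv2.imwrite("pics/c2.png",c)
e=o["eef_pos"]-[0,0,.0324]
for q in("wrist","scene","top"):print(q,"eye",proj(q,e),"tip",proj(q,[.436,.316,.237]))
E
```

```text
[0.3539 0.299  0.2714] [[-0.2144  0.9767 -0.    ]
 [ 0.9767  0.2144 -0.    ]
 [-0.     -0.     -1.    ]] [ 0.3908  0.2165 -1.423 ]
wrist eye [323.9571 236.6677] tip [450.8043 236.895 ]
scene eye [363.2427 129.0715] tip [375.0945 144.4643]
top eye [226.0232 258.674 ] tip [221.192  225.2578]
```

View pics/c2.png

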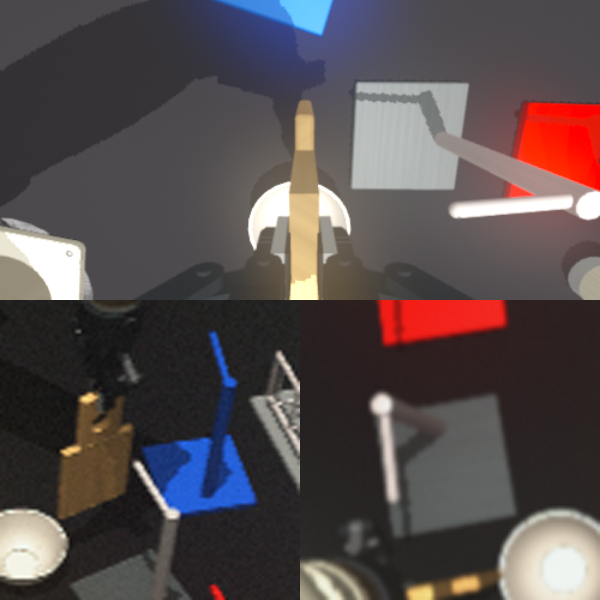

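The picture shows the steel peg's tip at wrist (449,236), scene (375,144.5) and top (221,227). Each is within 2 px of the prediction from my estimate, so I go ahead with the insertion.

>>> {"name": "move_arm", "arguments": {"deltas": [[0, 0, 15, 0, 0, 0, 0], [0, 0, 20, 0, 0, 0, 0], [0, 0, 20, 0, 0, 0, 0], [0, 0, 15, 1, 0, 0, 0], [0, 0, 10, 1, 0, 0, 0], [0, 0, 10, 2, 0, 0, 0], [0, 0, 10, 2, 0, 0, 0], [0, 0, 10, 2, 0, 0, 0], [0, 0, 6, 1, 0, 0, 0], [0, 0, 0, 0, 0, 0, 0]]}}

```text
clock: 9.27
eef_pos: [0.4678, 0.3237, 0.2616]
tool_rot: [0.627, 0.779, -0.0, -0.0]
ft_force: [0.2, -0.8, -2.1]
grip_width: 0.0106
grasp_force: 59.3
```

```bash
python3 - <<'E'
from h import *
o=bot.get_obs();print(o["eef_pos"],o["ft_force"])
w=bot.camera("wrist");s=bot.camera("scene");t=bot.camera("top")
S=cv2.resize(s[90:190,330:430],(300,300),interpolation=cv2.INTER_CUBIC);T=cv2.resize(t[160:260,190:290],(300,300),interpolation=cv2.INTER_CUBIC)
cv2.imwrite("pics/c3.png",np.vstack([cv2.resize(w[60:310,70:570],(600,300)),np.hstack([S,T])]))
E
```

```text
[0.4678 0.3237 0.2616] [ 0.208  -0.7762 -2.0822]
```

View pics/c3.png

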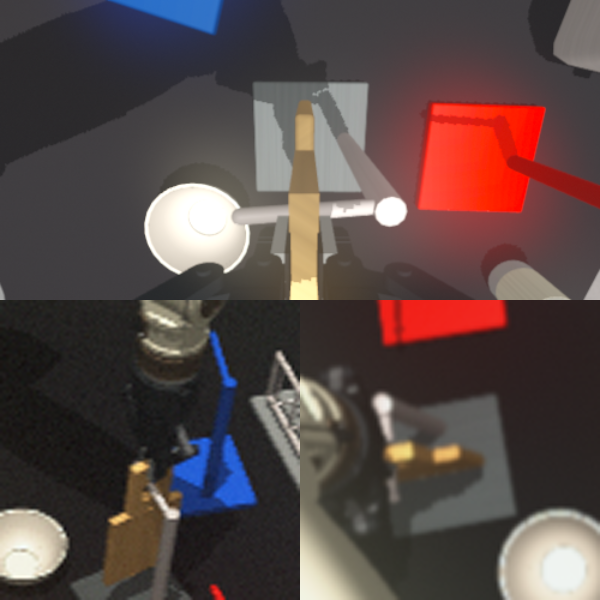

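The peg now shows on both sides of the board, from (235,215) to (385,210) in the wrist crop, with almost no contact force, so it is through the hole. Next I lower and release.

>>> {"name": "move_arm", "arguments": {"deltas": [[0, 0, 0, 3, 0, 0, 0], [0, 0, 0, 3, 0, 0, 0], [0, 0, 0, 2, 0, 0, 0], [0, 0, 0, 0, 0, 0, 0], [0, 0, 0, 0, 0, 0, 0]]}}

```text
clock: 9.83
eef_pos: [0.4667, 0.3235, 0.2542]
tool_rot: [0.627, 0.779, -0.0, -0.0]
ft_force: [-0.4, 0.3, -0.9]
grip_width: 0.0106
grasp_force: 59.5
```

>>> {"name": "move_arm", "arguments": {"deltas": [[0.15, 0, 0, 0, 0, 0, 0], [0.3, 0, 0, 0, 0, 0, 0], [0.4, 0, 0, 0, 0, 0, 0], [0.4, 0, 0, 0, 0, 0, 0], [0.4, 0, 0, -10, 0, 0, 0], [0.4, 0, 0, -20, 0, 0, 0], [0.4, 0, 0, -30, 0, 0, 0], [0.4, 0, 0, -30, 0, 0, 0], [0.4, 0, 0, -30, 0, 0, 0], [0, 0, 0, -30, 0, 0, 0]]}}

```text
clock: 10.67
eef_pos: [0.4666, 0.3234, 0.4068]
tool_rot: [0.627, 0.779, 0.001, 0.0]
ft_force: [0.3, 1.1, -0.2]
grip_width: 0.0231
grasp_force: 0.0
```

```bash
python3 - <<'E'
from h import *
o=bot.get_obs();print(o["eef_pos"],o["ft_force"])
w=bot.camera("wrist");s=bot.camera("scene");t=bot.camera("top")
S=cv2.resize(s[90:190,330:430],(300,300),interpolation=cv2.INTER_CUBIC);T=cv2.resize(t[100:250,290:490],(400,300),interpolation=cv2.INTER_CUBIC)
cv2.imwrite("pics/c4.png",np.vstack([cv2.resize(w[60:310,70:570],(700,300)),np.hstack([S,T])]))
E
```

```text
[0.4666 0.3234 0.4068] [ 0.2578  1.1225 -0.1977]
```

View pics/c4.png

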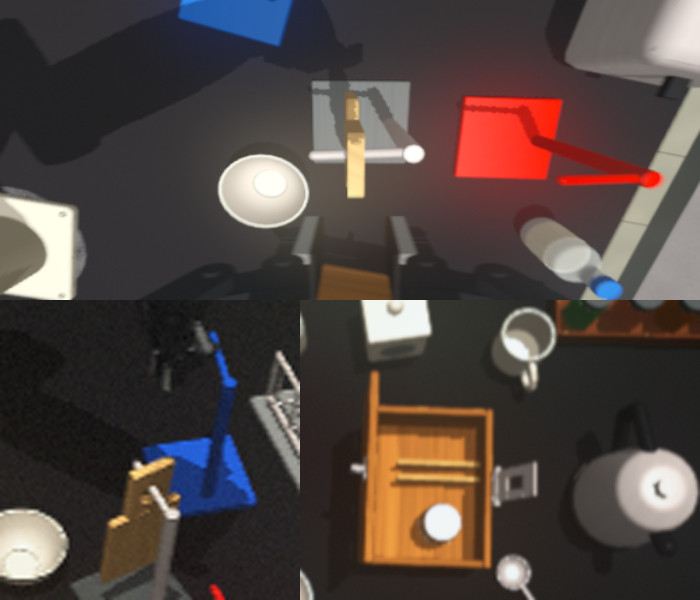

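The board hangs on the steel peg: in the wrist crop the peg shows on both sides of it, at (310,155) and (412,153). The box slot is empty. Next is the lid.

>>> {"name": "move_arm", "arguments": {"deltas": [[0, 0, 0, 0, 0, 0, 6.4], [0, 0, 0, 0, 0, 0, 6.4], [0, -30, 20, 0, 0, 0, 0], [0, -33, 24, 0, 0, 0, 0], [0, -33, 24, 0, 0, 0, 0], [0, -33, 24, 0, 0, 0, 0], [0, -33, 24, 0, 0, 0, 0], [0, -31, 27, 0, 0, 0, 0], [0, 0, 0, 0, 0, 0, 0], [0, 0, 0, 0, 0, 0, 0]]}}

```text
clock: 11.65
eef_pos: [0.6096, 0.1272, 0.4015]
tool_rot: [0.711, 0.703, -0.002, -0.001]
ft_force: [0.2, 0.3, -0.3]
grip_width: -0.0002
grasp_force: 0.0
```

>>> {"name": "move_arm", "arguments": {"deltas": [[0, 0, 0, 30, 0, 0, 0], [0, 0, 0, 35, 0, 0, 0], [0, 0, 0, 35, 0, 0, 0], [0, 0, 0, 25, 0, 0, 0], [0, 0, 0, 13, 0, 0, 0], [0, -20, 0, 0, 0, 0, 0], [0, -18, 0, 0, 0, 0, 0], [0, -12, 0, 0, 0, 0, 0], [0, -10, 0, 0, 0, 0, 0], [0, 0, 0, 0, 0, 0, 0]]}}

```text
clock: 12.48
eef_pos: [0.6074, 0.069, 0.2664]
tool_rot: [0.71, 0.704, -0.0, -0.0]
ft_force: [0.2, -0.2, -0.9]
grip_width: 0.0002
grasp_force: 0.0
```

>>> {"name": "move_arm", "arguments": {"deltas": [[0, -8, 0, 1, 0, 0, 0], [0, -8, 0, 2, 0, 0, 0], [0, -8, 0, 2, 0, 0, 0], [0, -9, 0, 3, 0, 0, 0], [0, -9, 0, 3, 0, 0, 0], [0, -9, 0, 4, 0, 0, 0], [0, -9, 0, 4, 0, 0, 0], [0, 0, 0, 0, 0, 0, 0]]}}

```text
clock: 13.15
eef_pos: [0.6072, 0.0069, 0.2459]
tool_rot: [0.711, 0.704, -0.001, -0.0]
ft_force: [-0.6, -0.2, -0.5]
grip_width: -0.0002
grasp_force: 0.0
```

```bash
python3 - <<'E'
from h import *
s=bot.camera("scene");t=bot.camera("top")
S=cv2.resize(s[120:270,200:350],(400,400),interpolation=cv2.INTER_CUBIC);T=cv2.resize(t[100:250,290:440],(400,400),interpolation=cv2.INTER_CUBIC)
cv2.imwrite("pics/c5.png",np.hstack([S,T]))
E
```

```text
(no output)
```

View pics/c5.png

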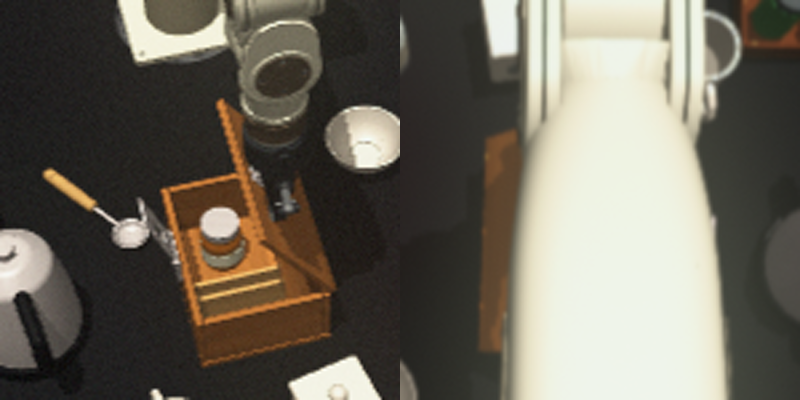

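The scene crop shows the lid partly closed, at about 60°, with its edge running from (222,102) to (335,290) and the gripper behind it. The pushing works, so I continue along the arc.

>>> {"name": "move_arm", "arguments": {"deltas": [[0, -15, 0, 9, 0, 0, 0], [0, -15, 0, 10, 0, 0, 0], [0, -13, 0, 13, 0, 0, 0], [0, -12, 0, 14, 0, 0, 0], [0, -9, 0, 16, 0, 0, 0], [0, -8, 0, 17, 0, 0, 0], [0, -5, 0, 16, 0, 0, 0], [0, -3, 0, 11, 0, 0, 0], [0, 0, 0, 0, 0, 0, 0]]}}

```text
clock: 14.0
eef_pos: [0.6047, -0.0717, 0.1376]
tool_rot: [0.71, 0.704, -0.002, -0.002]
ft_force: [-0.6, -0.1, -0.3]
grip_width: 0.0001
grasp_force: 0.0
```

Now I press down gently in small steps.

>>> {"name": "move_arm", "arguments": {"deltas": [[0, 0, 0, 4, 0, 0, 0], [0, 0, 0, 3, 0, 0, 0], [0, 0, 0, 2, 0, 0, 0], [0, 0, 0, 0, 0, 0, 0]]}}

```text
clock: 14.33
eef_pos: [0.6074, -0.0703, 0.1326]
tool_rot: [0.71, 0.705, 0.0, 0.0]
ft_force: [0.0, -0.5, -0.5]
grip_width: -0.0001
grasp_force: 0.0
```

>>> {"name": "move_arm", "arguments": {"deltas": [[0, 0, 0, 1.5, 0, 0, 0], [0, 0, 0, 1.5, 0, 0, 0], [0, 0, 0, 0, 0, 0, 0]]}}

```text
clock: 14.58
eef_pos: [0.6074, -0.0703, 0.1295]
tool_rot: [0.71, 0.705, 0.0, 0.0]
ft_force: [0.2, -0.5, 0.7]
grip_width: -0.0001
grasp_force: 0.3
```

>>> {"name": "move_arm", "arguments": {"deltas": [[0, 0, 0, 1.5, 0, 0, 0], [0, 0, 0, 0, 0, 0, 0]]}}

```text
clock: 14.75
eef_pos: [0.6074, -0.0703, 0.1286]
tool_rot: [0.71, 0.705, 0.0, 0.0]
ft_force: [-1.5, -0.1, 4.7]
grip_width: -0.0001
grasp_force: 2.1
```

>>> {"name": "move_arm", "arguments": {"deltas": [[0, 0, 0, 1.5, 0, 0, 0], [0, 0, 0, 1.5, 0, 0, 0], [0, 0, 0, 0, 0, 0, 0]]}}

```text
clock: 15.0
eef_pos: [0.6075, -0.0704, 0.1285]
tool_rot: [0.71, 0.705, 0.001, 0.001]
ft_force: [-5.9, 0.1, 17.3]
grip_width: -0.0002
grasp_force: 8.5
```

The lid is shut: there is firm contact of 17 N with the fingertip at z = 0.1205. Next is the hasp.

>>> {"name": "move_arm", "arguments": {"deltas": [[0, 0, 0, -10, 0, 0, 0], [0, 0, 0, -30, 0, 0, 0], [0, 0, 0, -40, 0, 0, 0], [0, 0, 0, -40, 0, 0, 0], [0, 0, 0, -40, 0, 0, 0], [0, -32, -17, 0, 0, 0, 0], [0, -32, -17, 0, 0, 0, 0], [0, -32, -17, 0, 0, 0, 0], [0, -29, -16, 0, 0, 0, 0], [0, 0, 0, 0, 0, 0, 0]]}}

```text
clock: 15.83
eef_pos: [0.5364, -0.1995, 0.285]
tool_rot: [0.712, 0.702, -0.001, 0.0]
ft_force: [0.5, 0.0, 0.0]
grip_width: 0.0001
grasp_force: 0.0
```

```bash
python3 - <<'E'
from h import *
o=bot.get_obs();print(o["eef_pos"],o["ft_force"])
w=bot.camera("wrist");s=bot.camera("scene")
print("proj hasp",proj("wrist",[.5405,-.16,.209]),"edge",proj("wrist",[.5405,-.118,.1205]))
S=cv2.resize(s[120:270,200:350],(300,300),interpolation=cv2.INTER_CUBIC)
cv2.imwrite("pics/c6.png",np.hstack([cv2.resize(w[20:320,70:570],(500,300)),S]))
E
```

```text
[ 0.5364 -0.1995  0.285 ] [0.4972 0.0086 0.0058]
proj hasp [326.1107 170.8655] edge [324.9672 116.4152]
```

View pics/c6.png

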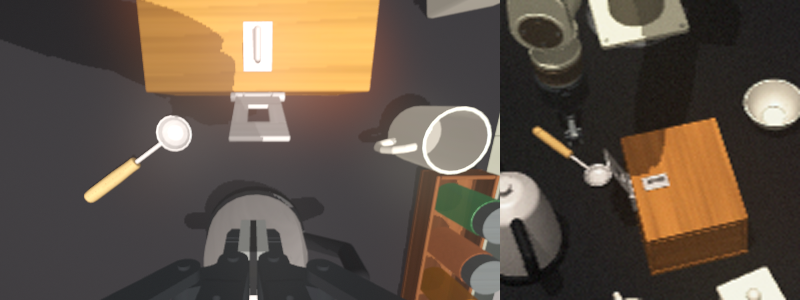

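The lid is shut flat, with the catch at (258,45) in the wrist crop. The hasp's hinge is at (258,97) and its tip edge at (260,140). The kettle's near edge is at about (255,195), so I check that clearance first.

```bash
python3 - <<'E'
from h import *
for z in(.1,.15,.18,.205):print(z,atz("wrist",(325,214),z))
e=bot.get_obs()["eef_pos"];print(proj("wrist",e+[0,0,-.008]),proj("wrist",e+[0,.011,-.008]), atz("wrist",(330,160),.2185))
E
```

```text
0.1 [ 0.5398 -0.2302  0.1   ]
0.15 [ 0.5396 -0.2139  0.15  ]
0.18 [ 0.5395 -0.2041  0.18  ]
0.205 [ 0.5394 -0.1959  0.205 ]
[324.311  253.5305] [324.1455 235.4274] [ 0.5433 -0.1506  0.2185]
```

>>> {"name": "move_arm", "arguments": {"deltas": [[0, 5, 3, 25, 0, 0, 0], [0, 5, 4, 25, 0, 0, 0], [0, 0, 0, 25, 0, 0, 0], [0, 10, 0, 0, 0, 0, 0], [0, 10, 0, 0, 0, 0, 0], [0, 0, 0, 0, 0, 0, 0]]}}

```text
clock: 16.43
eef_pos: [0.5472, -0.1623, 0.2109]
tool_rot: [0.709, 0.706, 0.001, 0.0]
ft_force: [-0.7, -0.2, 0.7]
grip_width: -0.0002
grasp_force: 0.0
```

>>> {"name": "move_arm", "arguments": {"deltas": [[0, 11, 0, -3, 0, 0, 0], [0, 10, 0, -2, 0, 0, 0], [0, 10, 0, -1, 0, 0, 0], [0, 11, 0, 1, 0, 0, 0], [0, 11, 0, 1, 0, 0, 0], [0, 11, 0, 4, 0, 0, 0], [0, 10, 0, 4, 0, 0, 0], [0, 9, 0, 6, 0, 0, 0], [0, 9, 0, 7, 0, 0, 0], [0, 0, 0, 0, 0, 0, 0]]}}

```text
clock: 17.27
eef_pos: [0.5458, -0.0709, 0.1906]
tool_rot: [0.709, 0.705, -0.001, -0.002]
ft_force: [0.1, -0.4, -0.9]
grip_width: 0.0001
grasp_force: 0.0
```

>>> {"name": "move_arm", "arguments": {"deltas": [[0, 10, 0, 8, 0, 0, 0], [0, 9, 0, 9, 0, 0, 0], [0, 6, 0, 9, 0, 0, 0], [0, 5, 0, 9, 0, 0, 0], [0, 3, 0, 9, 0, 0, 0], [0, 1, 0, 6, 0, 0, 0], [0, 0, 0, 0, 0, 0, 0]]}}

```text
clock: 17.85
eef_pos: [0.5461, -0.0385, 0.1408]
tool_rot: [0.71, 0.705, -0.001, -0.001]
ft_force: [-0.5, 0.3, 1.2]
grip_width: -0.0004
grasp_force: 0.0
```

>>> {"name": "move_arm", "arguments": {"deltas": [[0, 0, 0, 2, 0, 0, 0], [0, 0, 0, 2, 0, 0, 0], [0, 0, 0, 0, 0, 0, 0]]}}

```text
clock: 18.1
eef_pos: [0.5474, -0.0392, 0.1388]
tool_rot: [0.71, 0.704, 0.0, 0.0]
ft_force: [0.3, 0.6, 0.1]
grip_width: 0.0002
grasp_force: 0.0
```

>>> {"name": "move_arm", "arguments": {"deltas": [[0, 0, 0, 2, 0, 0, 0], [0, 0, 0, 1.5, 0, 0, 0], [0, 0, 0, 0, 0, 0, 0]]}}

```text
clock: 18.35
eef_pos: [0.5473, -0.0391, 0.1353]
tool_rot: [0.71, 0.704, 0.0, 0.0]
ft_force: [-0.4, 0.3, 0.8]
grip_width: -0.0
grasp_force: 0.0
```

>>> {"name": "move_arm", "arguments": {"deltas": [[0, 0, 0, 1.5, 0, 0, 0], [0, 0, 0, 1, 0, 0, 0], [0, 0, 0, 0, 0, 0, 0]]}}

```text
clock: 18.6
eef_pos: [0.5475, -0.0391, 0.1344]
tool_rot: [0.71, 0.704, 0.0, 0.001]
ft_force: [-2.7, 0.4, 8.1]
grip_width: -0.0
grasp_force: 4.0
```

>>> {"name": "move_arm", "arguments": {"deltas": [[0, 0, 0, 1.5, 0, 0, 0], [0, 0, 0, 1.5, 0, 0, 0], [0, 0, 0, 0, 0, 0, 0]]}}

```text
clock: 18.85
eef_pos: [0.5477, -0.0391, 0.134]
tool_rot: [0.71, 0.705, 0.001, 0.001]
ft_force: [-8.3, 0.3, 21.6]
grip_width: -0.0
grasp_force: 10.8
```

>>> {"name": "move_arm", "arguments": {"deltas": [[0, 0, 0, -10, 0, 0, 0], [0, 0, 0, -30, 0, 0, 0], [0, 0, 0, -40, 0, 0, 0], [0, 0, 0, -40, 0, 0, 0], [0, -20, -25, -20, 0, 0, 0], [0, -30, -25, 0, 0, 0, 0], [0, -30, -25, 0, 0, 0, 0], [0, 0, -30, 0, 0, 0, 0], [0, 0, 0, 0, 0, 0, 0]]}}

```text
clock: 19.6
eef_pos: [0.4363, -0.1189, 0.2697]
tool_rot: [0.711, 0.703, -0.001, -0.002]
ft_force: [-0.6, 0.6, 0.3]
grip_width: 0.0003
grasp_force: 0.0
```

```bash
python3 - <<'E'
from h import *
o=bot.get_obs();print(o["eef_pos"],o["ft_force"])
w=bot.camera("wrist");s=bot.camera("scene");t=bot.camera("top")
f=lambda i:cv2.resize(i,(400,300),interpolation=cv2.INTER_CUBIC)
cv2.imwrite("pics/c7.png",np.vstack([np.hstack([f(w[0:300,120:520]),f(s[150:255,240:380])]),np.hstack([f(s[90:240,300:500]),f(t[100:325,140:440])])]))
E
```

```text
[ 0.4363 -0.1189  0.2697] [-0.5577  0.6316  0.2667]
```

View pics/c7.png

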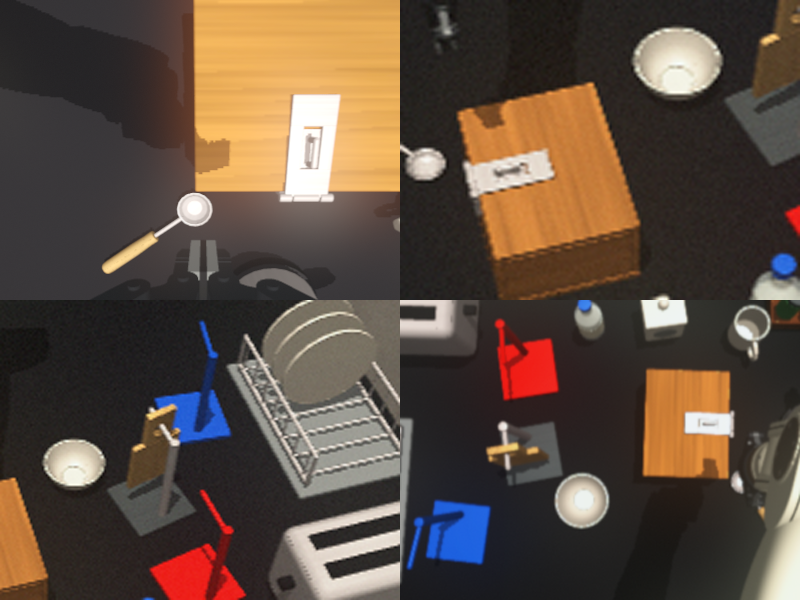

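The hasp lies flat on the shut lid, with the catch through its slot at (312,148) in the wrist crop. The board hangs on the steel peg at (155,445) in the lower-left crop, and the gripper touches nothing.

```bash
python3 -c "
from workcell import bot
print(bot.job_done())"
```

```text
the job is handed in; nothing more can be done
None
```

The board hangs on the steel stand's peg, the lid is shut, and the hasp lies flat on the lid with the catch through its slot; I never touched the kettle, mug or jar, and handed the job in at about 20 s on the robot's clock.

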